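# Stamp the carton card in the loaded bench press

## Task

Two alike hand stamping presses stand on the packing bench, and a card is already lying in one of them. Stamp that card: push the black pad at the end of that press's lever fully down to its stop, keep it down for about half a second, then let the lever come all the way back up. Do not work the lever of the empty press.

Things in the scene. Friction and masses are not known exactly. Their poses are not given: they have to be found in the camera images.
- loaded_pad (a point): Top centre of the black push pad (64 x 56 mm, 16 thick) on the lever of the press WITH THE CARD (brown board, white label, 56 x 140 mm, on its side table). Lever up: point 175 mm above bench, x level from pad to hinge, z up, face falls 0.36 rad towards hinge. Fully down: face level, point 63 mm lower and 16 mm farther out (lever-up -x), 112 mm above bench. Frame turns with the lever.
- loaded_lever (a joint): Lever angle of the press with the card, rad: 0 = up (sprung rest), 0.36 = fully down on its stop. The pad is 180 mm from the hinge; pushing it takes about 5 N at first, 12 N at the bottom; it springs back up when released. The hinge is 100 mm above the bench between two grey cheeks, tops 117 mm high.
- empty_pad (a point): The same point, same axes, on the pad of the other press, alike but with no card; leave it alone. Each press is a fixed steel stand, base 190 x 90 mm; a steel side table, top 50 mm above the bench, sticks out 145 mm to the left of the lever seen from the pad end, bare on this one.
- empty_lever (a joint): Lever angle of the empty press, rad: 0 = up (sprung rest), 0.36 = fully down.

How it is judged (in metres and radians):
On the way:
1. the lever of the press with the card is pushed down to its stop (past 0.30 of 0.36 rad) and kept there 0.2 s (value of joint loaded_lever above 0.3 rad), for 0.2 s.
At the end, for the whole second after the job is handed in: After the stamping stroke both levers are up again, within 0.06 rad of rest (value of joint each of loaded_lever, empty_lever below 0.06 rad); the robot touches nothing.
It fails at once if the lever of the empty press is pushed down by more than 0.10 rad (value of joint empty_lever above 0.1 rad).
It also fails if it takes over 29 s, if anything falls off the work surface, if the arm or the gripper's body presses on something with over 40 N, if the wrist force passes 120 N, or if a joint passes its speed limit or range.

## Robot

A 6-joint arm with a two-finger parallel gripper is mounted at the origin on the work surface. World frame = base frame: x ahead of the robot, y to its left, z up, the work surface at z = 0. Lengths are in m, angles in degrees, forces in N, time in s.
With the tool pointing down it reaches from about 0.425 to 1.125 m from the base axis. Payload 14.9 kg.
Tool frame: the origin (TCP) lies on the centre line of the jaws, within the pads' length; the fingertips stand 19 mm ahead of it and the grasp point (between the pads) is the TCP; z points along the fingers, x is the direction in which the jaws open and shut, and the axes are right-handed (so a half turn about z gives the same grasp; the last joint's range is limited). The gripper opens to 91 mm and grips with 3 to 60 N. Pads are 32 mm wide; open, the fingers measure 118 mm over their backs; the gripper's body (76 mm by 178 mm) begins 60 mm behind the grasp point.
Start: joints at [66.561, 21.709, 99.362, -0, 58.929, -1.908], TCP at [0.257, 0.651, 0.233] pointing down, gripper open.
Joint ranges: [-158.91, 158.91], [-42.39, 125.64], [0.06, 152.35], [-60.88, 240.88], [17.5, 164.5], [-176.32, 176.32]. Speed limits (degrees/s): [108.29, 108.29, 136.94, 180, 180, 180].

## Interface

Orientations are given as [roll, pitch, yaw] about the fixed x, y, z axes, in that order (R = Rz(yaw) Ry(pitch) Rx(roll)).
In Python, from workcell import manip gives the robot as it stands.
- The arm moves only by the shell command python3 -m jog 'ROWS' [FORCE]. ROWS is a JSON object of lists of equal length, an entry for each row: "gripper": the closure, from 0 (fully open) to 1 (shut); "linear": the shift along the tool's x, y, z in mm, a list of three; "angular": the turn, a rotation vector about the tool's x, y, z in degrees, a list of three. In form: {"gripper": [gripper, ...], "linear": [[tx, ty, tz], ...], "angular": [[ax, ay, az], ...]}. A call has 1 to 8 rows; each row shifts and turns the pose as measured when the row begins, along the tool's axes as they then stand; what a row does not reach is not made up. A row lasts 1/8 s, in which the tool goes at most 62.5 mm and 10.7 degrees, less where a joint would pass 70% of its speed; a pose out of reach is approached as far as the arm can. A call with a gripper value outside its range is refused whole. The fingers move at their own pace and stop on an object; FORCE is the grip in N (left out, the last holds). Time passes only in rows, so rows that do not move let the fingers close. It gives the time, the measured TCP pose, the force and the opening at its end, in the units of the state.
- manip.get_obs(): the state, without advancing time (a new reading comes with each control period).
- manip.read_camera(name): name is "side" or "top"; returns (picture, depth): 400x640x3 uint8, red, green, blue; 400x640 float32, m along the optical axis (not along the pixel's ray), 0 where there is no reading.
- manip.calibration(name): a dict with "fx", "fy", "cx", "cy" (pixels), "D" ([k1, k2, p1, p2, k3] as OpenCV has them; the pictures are not rectified), "R" (3x3) and "t" (3): a world point X has camera coordinates R X + t. Camera axes: x right, y down, z forward; pixel columns grow to the right and rows downward; lengths in m; the calibration is good to about 2 mm. A picture is of the moment at which its call begins. calibration takes no time and is no camera call.
- manip.close_job(): hands the job in, once; it reports no verdict.
Trained networks look in the newest picture that a camera, given by its name, has taken for a name from the list of things; names that differ only in an ending like _2 or _b are one class to them, and where a whole thing is asked for, a point or a joint stands for the part that bears it (a point fixed in the world has none). Each returns a list of dicts, best first, with "p" (0 to 1); they miss things now and then, are a little off and sometimes report something else, mostly with a low value. They report only what shows in the picture. A call takes as long as a camera call.
- manip.search_frame(query, camera): "bbox" ([left, top, right, bottom] as shares, 0 to 1, of the picture: columns of its width, rows of its height, round what is visible of it).
The state is a dict: "time": time; "qpos": joint angles; "qvel": joint speeds; "joint_torque": joint torques, N m; "eef_pos": TCP position; "tool_rot": TCP orientation; "wrist_force": force on the tool from outside, world axes, zero at the start; "wrist_torque": the same for the moment, N m; "finger_gap": finger opening in m.
Only numpy, scipy, OpenCV 4.12 (cv2) and the standard library are available. Lean on these libraries where they do the work, as an engineer would, in place of code of your own. Each camera call takes 0.05 s, during which the arm holds its last target.

## Working session

There is one attempt and no reset: what is moved stays moved. The work goes in short steps, Python scripts to look and compute and a shell command to move; the robot and the scene stay as the last step left them, time stands still between calls to the robot, and variables do not carry over. Pictures are saved under pics/ and viewed, and the job is handed in when it is done.

```bash
mkdir -p pics
cat > h.py <<'E'
from workcell import manip
import numpy as np, cv2
def world(cam,depth,u,v,d=None):
    c=manip.calibration(cam);K=np.array([[c['fx'],0,c['cx']],[0,c['fy'],c['cy']],[0,0,1]])
    n=cv2.undistortPoints(np.array([[[u,v]]],float),K,np.array(c['D'],float))[0,0]
    z=d if d else depth[int(round(v)),int(round(u))]
    return np.array(c['R']).T@(np.array([n[0]*z,n[1]*z,z])-np.array(c['t']))
E
python3 - <<'E'
from h import *
for n in('top','side'):
    p,d=manip.read_camera(n);cv2.imwrite(f'pics/{n}0.png',p[:,:,::-1]);np.save(f'{n}0.npy',d)
    for q in('loaded_pad','empty_pad'):
        for r in manip.search_frame(q,n):print(n,q,round(r['p'],2),np.round(np.array(r['bbox'])*[640,400,640,400]))
print(manip.get_obs())
E
```

```text
top loaded_pad 0.59 [187. 175. 215. 280.]
top empty_pad 0.66 [410. 154. 470. 256.]
side loaded_pad 0.93 [295. 260. 421. 323.]
side empty_pad 0.55 [291. 126. 370. 175.]
{'time': 0.3, 'qpos': array([ 6.65611275e+01,  2.17186696e+01,  9.93719852e+01,  1.13865590e-03,
        5.89278571e+01, -1.90571036e+00]), 'qvel': array([ 0.07609576, -0.01773676, -0.06790977, -0.06639764, -0.02369939,
       -0.0108104 ]), 'joint_torque': array([ 4.13984953e-04, -7.62903285e+01, -4.34058237e+01,  6.50509167e-02,
        4.11161233e-02, -7.68900873e-05]), 'eef_pos': array([0.25686487, 0.65106372, 0.23273477]), 'tool_rot': array([-1.79998410e+02,  1.84691563e-02,  6.84662503e+01]), 'wrist_force': array([0.63000441, 0.62620897, 1.11557036]), 'wrist_torque': array([ 0.00530637, -0.01251082,  0.01782817]), 'finger_gap': 0.09157876233749875}
```

```bash
ls pics
```

```text
side0.png
top0.png
```

View pics/top0.png

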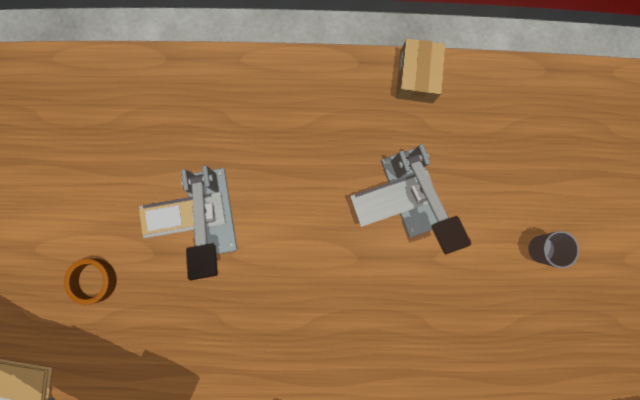

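View pics/side0.png

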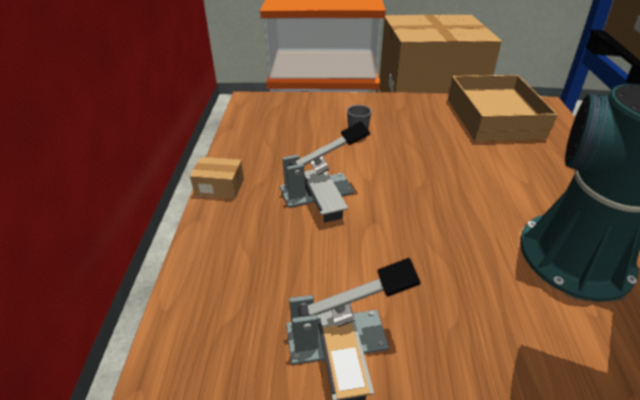

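The top view shows the card on the left press, with its pad at about (201,262). The empty press has its pad at about (451,235). In the side view the near press has the card, with its pad at about (399,277). The networks' boxes agree with this.

Run:
```python
from h import *
for n,rois in(('top',{'L':(180,235,225,285),'E':(425,210,475,258)}),('side',{'L':(370,250,425,300),'E':(335,118,372,145)})):
    p=cv2.imread(f'pics/{n}0.png');d=np.load(f'{n}0.npy')
    for k,(a,b,c,e) in rois.items():
        m=np.zeros(d.shape,bool);m[b:e,a:c]=p[b:e,a:c].max(2)<45
        nb,l,st,ce=cv2.connectedComponentsWithStats(m.astype(np.uint8))
        m=cv2.erode((l==1+np.argmax(st[1:,4])).astype(np.uint8),np.ones((3,3)))>0
        P=np.array([world(n,d,u,v) for v,u in zip(*np.nonzero(m)) if d[v,u]>0])
        mz=np.median(P,0);P=P[np.linalg.norm(P-mz,axis=1)<.07]
        mean=P.mean(0);U,S,V=np.linalg.svd(P-mean,full_matrices=False);nn=V[2]*np.sign(V[2,2])
        r=cv2.minAreaRect(P[:,:2].astype(np.float32))
        print(n,k,len(P),mean.round(4),'n',nn.round(3),'tilt',np.arccos(nn[2]).round(3),'az',np.degrees(np.arctan2(nn[1],nn[0])).round(1),'rms',S[2]/len(P)**.5,'rect',r,P[:,2].min(),P[:,2].max())
d=np.load('top0.npy')
for u,v in((190,182),(211,178),(165,217),(202,215),(235,248),(222,172)):print(u,v,world('top',d,u,v).round(3))
c=manip.calibration('side');print(-np.array(c['R']).T@c['t'])
```

```text
top L 439 [0.4759 0.2133 0.1781] n [0.337 0.077 0.938] tilt 0.353 az 12.8 rms 0.0014718656572393549 rect ((0.4824991822242737, 0.20840781927108765), (0.050888948142528534, 0.0469052828848362), 10.32145881652832) 0.16551525348300636 0.18790849318903646Traceback (most recent call last):
  File "<stdin>", line 7, in <module>
    return _wrapfunc(a, 'argmax', axis=axis, out=out, **kwds)
    return bound(*args, **kwds)
ValueError: attempt to get argmax of an empty sequence
```

Run:
```python
from h import *
for n,rois in(('top',{'L':(180,240,225,285),'E':(425,212,475,258)}),('side',{'L':(370,250,425,300)})):
    p=cv2.imread(f'pics/{n}0.png');d=np.load(f'{n}0.npy')
    for k,(a,b,c,e) in rois.items():
        P=[]
        for v in range(b,e):
            for u in range(a,c):
                if d[v,u]>0 and p[v,u].max()<75 and np.ptp(p[v,u].astype(int))<30:
                    w=world(n,d,u,v)
                    if .145<w[2]<.2:P.append(w)
        P=np.array(P);mean=np.median(P,0)
        for _ in range(3):
            U,S,V=np.linalg.svd(P-mean,full_matrices=False);nn=V[2]*np.sign(V[2,2]);P=P[abs((P-mean)@nn)<.006];mean=P.mean(0)
        r=cv2.minAreaRect(P[:,:2].astype(np.float32))
        print(n,k,len(P),mean.round(4),'n',nn.round(3),'tilt',np.arccos(nn[2]).round(3),'az',np.degrees(np.arctan2(nn[1],nn[0])).round(1),'rect',np.round(r[0],4),np.round(r[1],4),r[2],P[:,2].min().round(3),P[:,2].max().round(3))
d=np.load('top0.npy')
for u,v in((186,180),(190,182),(208,174),(213,178),(199,195),(200,215),(201,235),(165,217),(232,248),(222,172)):print(u,v,world('top',d,u,v).round(3))
```

```text
top L 903 [0.4839 0.2086 0.1753] n [0.335 0.065 0.94 ] tilt 0.348 az 10.9 rect [0.4843 0.2088] [0.0596 0.0556] 12.078949928283691 0.161 0.188
top E 844 [ 0.543  -0.2615  0.175 ] n [0.339 0.13  0.932] tilt 0.372 az 20.9 rect [ 0.5433 -0.2615] [0.0578 0.0541] 19.87495231628418 0.161 0.187Traceback (most recent call last):
  File "<stdin>", line 9, in <module>
  File "h.py", line 4, in world
    c=manip.calibration(cam);K=np.array([[c['fx'],0,c['cx']],[0,c['fy'],c['cy']],[0,0,1]])
ValueError: time passes only in moves, steps and waits
```

```bash
python3 -c "
import cv2
p=cv2.imread('pics/top0.png')[150:300,130:280];cv2.imwrite('pics/crop.png',cv2.resize(p,None,fx=4,fy=4,interpolation=cv2.INTER_CUBIC))"
```

```text
(no output)
```

View pics/crop.png

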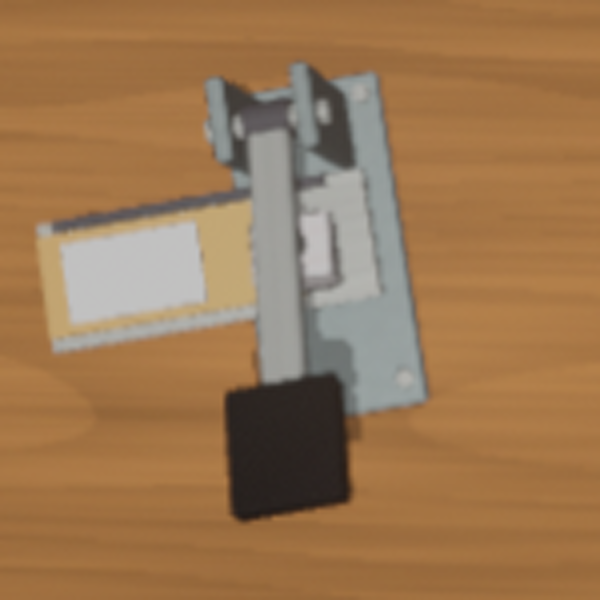

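Loaded pad is at (0.484, 0.209, 0.175). The height matches the stated 175 mm and the tilt of 0.35 matches 0.36; the hinge lies along azimuth about +11°. I'll close the gripper and move above the pad.

```bash
python3 -m jog '{"gripper":[1,1,1,1,1,1,1,1],"linear":[[-36,41,0],[-40,46,0],[-40,46,0],[-40,46,0],[-40,46,0],[-40,46,0],[-40,46,0],[-40,46,0]],"angular":[[0,0,0],[0,0,0],[0,0,0],[0,0,0],[0,0,0],[0,0,0],[0,0,0],[0,0,0]]}' 20
```

```text
time: 1.3
eef_pos: [0.4831, 0.2158, 0.2333]
tool_rot: [179.9, -0.2, 68.8]
wrist_force: [1.3, 1.4, 0.5]
finger_gap: 0.0142
```

```bash
python3 -m jog '{"gripper":[1,1,1],"linear":[[-8,1,0],[0,0,10],[0,0,0]],"angular":[[0,0,0],[0,0,0],[0,0,0]]}'
python3 - <<'E'
from h import *
for n in('top','side'):
    p,d=manip.read_camera(n);cv2.imwrite(f'pics/{n}1.png',p[:,:,::-1])
E
```

```text
time: 1.68
eef_pos: [0.4818, 0.2057, 0.2226]
tool_rot: [179.9, -0.2, 68.6]
wrist_force: [-0.1, 0.4, 1.1]
finger_gap: 0.0009
```

View pics/side1.png

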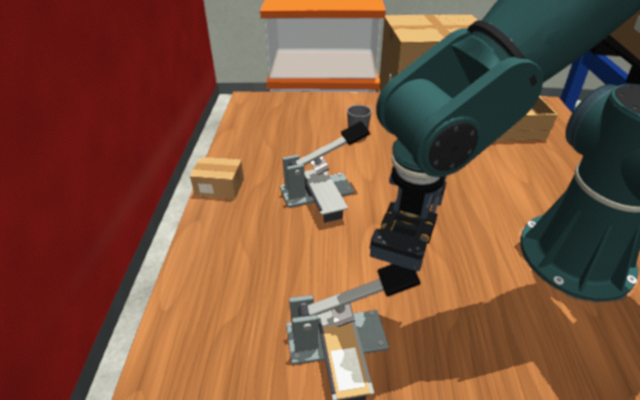

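View pics/top1.png

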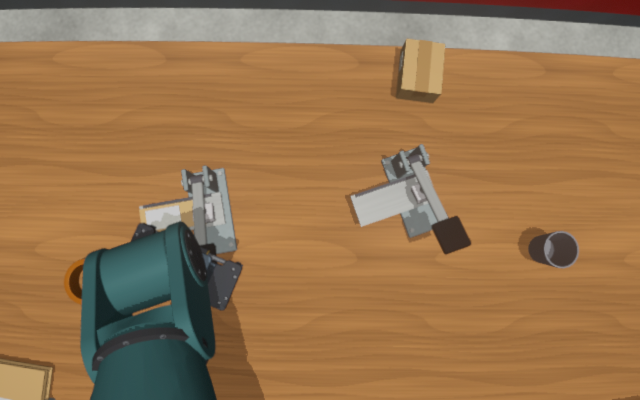

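The side view shows the gripper directly over the loaded pad, at about (400,270). The empty press is clear of the arm. Now pressing down along the pad's arc.

```bash
python3 -m jog '{"gripper":[1,1,1,1,1,1,1],"linear":[[0,0,10],[0,0,10],[0,0,10],[-1,-2,10],[-1,-2,10],[-1,-2,10],[-1,-2,10]],"angular":[[0,0,0],[0,0,0],[0,0,0],[0,0,0],[0,0,0],[0,0,0],[0,0,0]]}'
```

```text
time: 2.65
eef_pos: [0.4727, 0.2066, 0.1492]
tool_rot: [179.9, -0.1, 68.8]
wrist_force: [2.3, -3.9, 7.2]
finger_gap: 0.0008
```

```bash
python3 -m jog '{"gripper":[1,1,1,1],"linear":[[-1,-1,7],[-1,-1,6],[0,0,4],[0,0,0]],"angular":[[0,0,0],[0,0,0],[0,0,0],[0,0,0]]}'
```

```text
time: 3.15
eef_pos: [0.4708, 0.206, 0.131]
tool_rot: [179.8, -0.2, 68.8]
wrist_force: [-3.7, -2.7, 16.5]
finger_gap: 0.0008
```

```bash
python3 -m jog '{"gripper":[1,1,1,1],"linear":[[0,0,1],[0,0,1],[0,0,1],[0,0,1]],"angular":[[0,0,0],[0,0,0],[0,0,0],[0,0,0]]}'
python3 - <<'E'
from h import *
p,d=manip.read_camera('side');cv2.imwrite(f'pics/side2.png',p[:,:,::-1])
print(manip.get_obs()['wrist_force'],manip.get_obs()['eef_pos'])
E
```

```text
time: 3.65
eef_pos: [0.471, 0.2061, 0.1302]
tool_rot: [180.0, -0.1, 68.8]
wrist_force: [-13.1, -5.5, 36.6]
finger_gap: 0.0003
[-13.10687541  -5.6890965   36.23415416] [0.4709241  0.20608859 0.13022197]
```

View pics/side2.png

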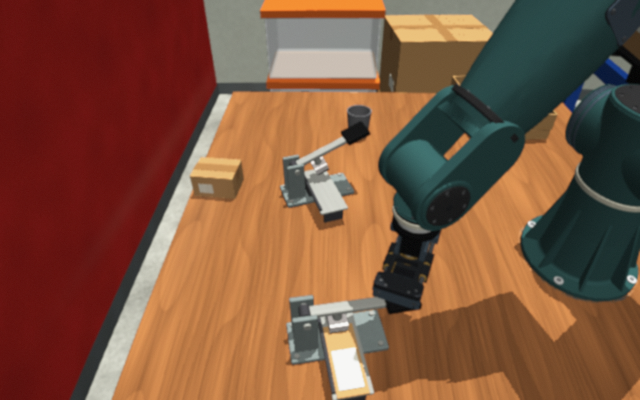

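The lever is level on its stop: its bar runs from about (300,310) to (385,302), and the force has risen to 36 N. The other lever is still up. It has been held for over 0.5 s, so I'll release it by retracing the arc.

```bash
python3 -m jog '{"gripper":[1,1,1,1,1,1,1,1],"linear":[[0,0,-5],[1,1,-10],[1,2,-14],[1,2,-14],[1,2,-14],[0,0,-20],[0,0,-30],[0,0,-30]],"angular":[[0,0,0],[0,0,0],[0,0,0],[0,0,0],[0,0,0],[0,0,0],[0,0,0],[0,0,0]]}'; python3 -m jog '{"gripper":[1,1,1,1,1,1],"linear":[[0,0,-10],[30,-35,0],[40,-46,0],[40,-46,0],[40,-46,0],[0,0,0]],"angular":[[0,0,0],[0,0,0],[0,0,0],[0,0,0],[0,0,0],[0,0,0]]}'
python3 - <<'E'
from h import *
print(manip.get_obs()['wrist_force'])
for n in('top','side'):
    p,d=manip.read_camera(n);cv2.imwrite(f'pics/{n}3.png',p[:,:,::-1])
    if n=='top':
        for nm,(a,b,c,e) in{'L':(180,240,225,285),'E':(425,212,475,258)}.items():
            P=np.array([world(n,d,u,v) for v in range(b,e) for u in range(a,c) if d[v,u]>0 and p[v,u].max()<75]);P=P[(P[:,2]>.08)&(P[:,2]<.21)];print(nm,len(P),P.mean(0).round(4),P[:,2].min(),P[:,2].max())
E
```

```text
time: 4.7
eef_pos: [0.4788, 0.2069, 0.2687]
tool_rot: [-180.0, 0.1, 68.8]
wrist_force: [-0.9, -0.8, -0.1]
finger_gap: 0.0005
time: 5.45
eef_pos: [0.3675, 0.4136, 0.2757]
tool_rot: [-179.9, 0.3, 68.6]
wrist_force: [-0.5, -0.2, 0.6]
finger_gap: 0.0006
[-0.51175813 -0.21031525  0.5925735 ]
L 936 [0.4833 0.2082 0.1753] 0.16098379588040224 0.18746076339505072
E 877 [ 0.5424 -0.2616  0.175 ] 0.1609833277575259 0.18908656873520927
```

View pics/side3.png

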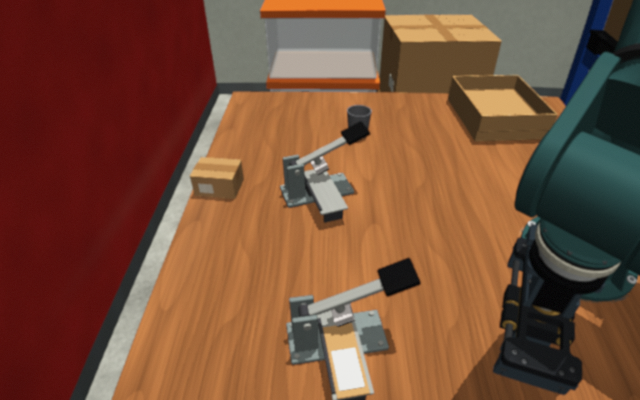

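View pics/top3.png

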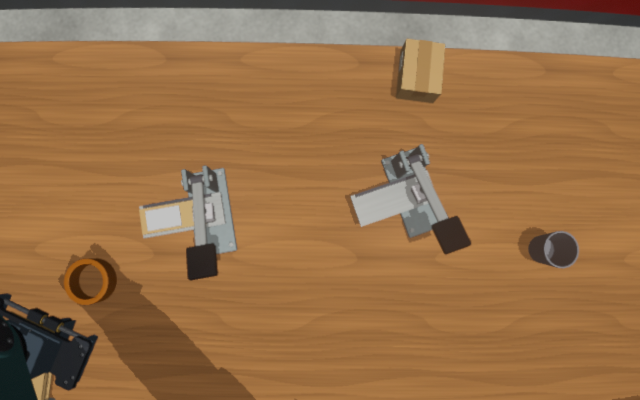

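Both levers are up again with their pads at 175 mm: loaded at top-view (201,262), empty at (451,235). The arm is clear, so I'll hand the job in.

```bash
python3 -c "
from workcell import manip
print(manip.close_job())"
```

```text
the job is handed in; nothing more can be done
None
```

The card is stamped and the job is handed in; `close_job()` returned no verdict.

- **Stroke:** With the gripper closed, I pushed the loaded press's pad down along its arc until the fingertips were at about 111–112 mm, the given fully-down height. The force then rose to about 36 N, well above the 12 N spring force, so the lever was on its stop. I held it there for about 0.5 s.
- **Release:** I retraced the arc and moved the arm clear. The last pictures put both pads at about 175 mm, so both levers are up.
- **Limits:** The readings showed no contact at the end, with a wrist force under 1 N. The highest wrist force I read was about 39 N, and the whole job took about 5.5 s.
- **Empty press:** It was not touched.

One script failed partway when measuring the pad in the side camera, so the position came from the top camera only. It agreed with the stated height and tilt. No check disagreed.

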